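Offer the tasting egg on its tray

ROBOT

A 6-joint arm with a two-finger parallel gripper is mounted at the origin on the work surface. World frame = base frame: x ahead of the robot, y to its left, z up, the work surface at z = 0. Lengths are in m, angles in degrees, forces in N, time in s.
With the tool pointing down it reaches from about 0.325 to 0.775 m from the base axis. Payload 5.5 kg.
Tool frame: the origin (TCP) lies on the mounting face of the last link; the fingertips stand 182 mm ahead of it and the grasp point (between the pads) lies 163 mm ahead of it (manip.grasp_offset is the distance from the TCP to the grasp point, in m); y points along the fingers, x is the direction in which the jaws open and shut, and the axes are right-handed (so a half turn about y gives the same grasp; the last joint's range is limited). The gripper opens to 88 mm and grips with 3 to 60 N. Pads are 20 mm wide; open, the fingers measure 115 mm over their backs; the gripper's body (75 mm by 178 mm) begins 61 mm behind the grasp point.
Start: joints at [-71.832, 5.22, 70.514, -0, 104.267, -3.249], TCP at [0.219, -0.559, 0.405] pointing down, gripper open.
Joint ranges: [-164.24, 164.24], [-49.07, 125.15], [9.68, 141.18], [-86.29, 266.29], [3.28, 154.24], [-151.56, 151.56]. Speed limits (degrees/s): [147.25, 147.25, 172.46, 180, 180, 180].

INTERFACE

Orientations are given as a 3x3 rotation matrix whose columns are the frame's x, y, z axes.
In Python, from station import manip gives the robot as it stands.
- The arm moves only by the tool play_rows, never from a script. Its argument "deltas" is a list of rows, each a list of 3 entries, a list of its own where there are three numbers: the shift along the tool's x, y, z in mm, then the turn, a rotation vector about the tool's x, y, z in degrees, then the opening, from 0 (shut) to 1 (fully open). In form: [[[tx, ty, tz], [ax, ay, az], hand], ...]. A call has 1 to 12 rows; each row shifts and turns the commanded pose from where the row before left it, along the tool's axes as they then stand; what a row does not reach is not made up. A row lasts 1/8 s, in which the tool goes at most 62.5 mm and 10.7 degrees, less where a joint would pass 70% of its speed; a pose out of reach is approached as far as the arm can. A call with a gripper value outside its range is refused whole. The fingers move at their own pace and stop on an object; the grip force is fixed at half the most. Time passes only in rows, so rows that do not move let the fingers close. It gives the time, the measured TCP pose, the force and the opening at its end, in the units of the state.
- manip.get_state(): the state, without advancing time (a new reading comes with each control period).
- manip.snapshot(name): name is "scene" or "top" or "wrist"; returns a dict with "image" (384x512x3 uint8, red, green, blue), "fovy" (degrees; the focal length in pixels is half the picture's height over the tangent of half this angle, whatever the lens; pixels are square), "cx", "cy" (the principal point, pixels), "position" and "orientation" of the camera in the world; the wrist camera has in their place "T_tool_cam" (4x4, takes a point from camera to tool coordinates, whose origin is the TCP and whose axes are the tool frame's). Camera axes: x right, y down, z forward; pixel columns grow to the right and rows downward; lengths in m; the calibration is good to about 2 mm. A picture is of the moment at which its call begins: read the wrist's pose just before it. There is no depth.
- manip.job_done(): hands the job in, once; it reports no verdict.
Trained networks look in a picture, given as the dict that the camera call returned (one of the last four; its "shot" number tells which), for a name from the list of things; names that differ only in an ending like _2 or _b are one class to them, and where a whole thing is asked for, a point or a joint stands for the part that bears it (a point fixed in the world has none). Each returns a list of dicts, best first, with "confidence" (0 to 1); they miss things now and then, are a little off and sometimes report something else, mostly with a low value. They report only what shows in the picture. A call takes as long as a camera call. They do not tell look-alikes from the thing itself.
- manip.boxes_of(thing, picture): "bbox" ([centre column, centre row, width, height] in pixels, round what is visible of it).
- manip.trace(thing, picture): "region" (384x512 bool, what is visible of it) and "bbox" ([centre column, centre row, width, height] in pixels, round what is visible of it).
- manip.place_of(thing, picture): "pixel" ([row, column] in pixels: a listed point, or the origin of a listed thing).
The state is a dict: "time_s": time; "joint_positions": joint angles; "joint_velocities": joint speeds; "tau": joint torques, N m; "position": TCP position; "orientation": TCP orientation; "ft_force": force on the tool from outside, world axes, zero at the start; "moment": the same for the moment, N m; "finger_gap": finger opening in m.
Only numpy, scipy, OpenCV 4.12 (cv2) and the standard library are available. Lean on these libraries where they do the work, as an engineer would, in place of code of your own. Each camera call takes 0.05 s, during which the arm holds its last target.

TASK

Serve the boiled quail egg: stack the blue dish with the egg loose in it squarely, edges in line, on the empty cream dish on the wooden tray, and let go. Then take the tray by the middle of one raised end, lift it clear of the counter and only then turn it a quarter turn, so that its other end points straight through the customer's gap in the glass screen. Keep everything level so the egg stays in the middle of its dish, leave the salt shaker, flask and jar where they stand, and finish still holding the tray out still and level before the middle of the gap, about 12 cm above the counter with the free end some 10 cm short of the glass line.

Things in the scene. Friction and masses are not known exactly. Their poses are not given: they have to be found in the camera images.
- egg_dish: Blue square melamine dish, 64 x 64 mm outside, 22 mm high, flat underside, upright walls 6 mm thick, with the egg in it. Starts on the counter. Origin: centre of the underside; z up, x and y along its sides. About 85 g. Its floor is a shallow dish: a flat 8 mm square in the middle, 6 mm above the underside, rising at 10 degrees on all four sides.
- dish_middle (a point): Middle of the blue dish's floor, 6 mm above the underside.
- egg: Speckled boiled quail egg, 34 mm long, 26 mm thick, about 12 g, lying loose on its side in the blue dish; it rolls and may lie in any direction. Origin: its centre, so 13 mm above the dish floor and 19 mm above the dish's underside; its top reaches 32 mm above the underside.
- shell_dish: Empty cream square dish of the same shape and size as the blue one (64 x 64 x 22 mm), for the shells; stands loose near the middle of the tray, perhaps a little turned. Origin: centre of the underside; x and y along its sides. Another dish rests flat on its rim, its underside 22 mm above this dish's underside.
- tray: Wooden serving tray, 240 mm long (its x) and 140 mm wide (its y), about 0.25 kg, loose on the counter, lying roughly along the counter (crosswise to the robot). Base 8 mm thick, whose top carries the shell dish; an upright raised end board across each end, 12 mm thick, 140 mm wide, top 45 mm above the underside; side lips 18 mm high. Origin: centre of the underside, z up.
- tray_end_a (a point): Middle of the top edge of the tray's +x end board: 114 mm from the tray's middle, 45 mm above its underside.
- tray_end_b (a point): The same on the tray's -x end board.
- screen: Low glass screen fixed to the counter along the customers' (far) edge: two green-tinted panes with steel posts, 0.2 m high, and an open serving gap 0.34 m wide between the two inner posts. Origin: on the counter in the middle of the gap, on the line of the glass; its x axis points straight out through the gap to the customer, y along the glass.
- gap (a point): The same point: middle of the serving gap on the glass line, at counter height; x straight out to the customer.
- salt: Bystander: small salt shaker, 38 mm wide, 64 mm high, standing just inside the gap (the tray is held above it). Origin: centre of the underside.
- flask: Bystander: steel vacuum flask, 68 mm wide, 235 mm high. Origin: centre of the underside.
- jar: Bystander: amber glass jar, 64 mm wide, 110 mm high. Origin: centre of the underside.
Not all that is in view belongs to the job. Of the things like the egg_dish, leave any that is pink; of the rest the smaller one is meant. Of the things that look like the shell_dish, the smaller one is meant.

How it is judged:
By the outcome, as a careful person would: the job done as asked, in the order asked, and still so for the second after the job is handed in, while the arm keeps its last pose, push and grip.
It also fails if it takes over 72 s, if anything falls off the work surface, if the arm or the gripper's body presses on something with over 40 N, if the wrist force passes 120 N, or if a joint passes its speed limit or range.

## Working session

There is one attempt and no reset: what is moved stays moved. The work goes in short steps, Python scripts to look and compute and a tool call to move; the robot and the scene stay as the last step left them, time stands still between calls to the robot, and variables do not carry over. Pictures are saved under pics/ and viewed, and the job is handed in when it is done.

Besides the shell and the picture viewer there is one more tool, called after "Emit:" by a JSON object that holds its "fn" and its "kwargs", one argument or row to a line. play_rows: Moves the arm, as the interface text tells. Its arguments: {"type":"object","properties":{"deltas":{"type":"array","items":{"type":"array"}}},"required":["deltas"]}

```bash
ls; mkdir -p pics; python3 - <<'E'
from station import manip
import cv2,numpy as np
s=manip.get_state(); print({k:np.round(v,3).tolist() for k,v in s.items()})
for n in ["scene","top","wrist"]:
    p=manip.snapshot(n); cv2.imwrite(f"pics/{n}0.png",p["image"][:,:,::-1])
    print(n,{k:(np.round(v,4).tolist() if not isinstance(v,(str,int)) else v) for k,v in p.items() if k!="image"})
    for t in ["egg_dish","egg","shell_dish","tray","salt","flask","jar","screen"]:
        print(t,[(np.round(b["bbox"]).tolist(),round(b["confidence"],2)) for b in manip.boxes_of(t,p)])
E
```

```text
pics
{'time_s': 0.0, 'joint_positions': [-71.832, 5.263, 70.581, 0.001, 104.268, -3.248], 'joint_velocities': [0.096, 0.004, 0.023, -0.05, -0.005, 0.06], 'tau': [0.003, -44.645, -40.644, 0.07, 0.029, -0.0], 'position': [0.219, -0.559, 0.404], 'orientation': [[0.365, -0.001, 0.931], [-0.931, 0.002, 0.365], [-0.002, -1.0, 0.0]], 'ft_force': [0.106, -0.235, 0.941], 'moment': [-0.005, -0.04, 0.061], 'finger_gap': 0.088}
scene {'fovy': 55.4475, 'cx': 260.9816, 'cy': 187.6446, 'position': [1.2012, 0.0049, 0.9113], 'orientation': [[-0.0055, 0.7995, -0.6006], [1.0, 0.0024, -0.006], [-0.0034, -0.6006, -0.7995]], 'shot': 1}
egg_dish [([322.0, 209.0, 29.0, 26.0], 0.91), ([358.0, 162.0, 36.0, 30.0], 0.81), ([314.0, 175.0, 35.0, 27.0], 0.57)]
egg [([237.0, 259.0, 462.0, 47.0], 0.54), ([314.0, 171.0, 11.0, 10.0], 0.49), ([195.0, 173.0, 84.0, 42.0], 0.23)]
shell_dish [([198.0, 172.0, 23.0, 20.0], 0.94), ([203.0, 135.0, 33.0, 26.0], 0.63)]
tray [([194.0, 172.0, 82.0, 42.0], 0.92), ([88.0, 199.0, 34.0, 36.0], 0.63)]
salt [([238.0, 258.0, 460.0, 49.0], 0.7), ([267.0, 250.0, 14.0, 19.0], 0.53), ([432.0
[... 391 characters left out ...]
.018, -0.0768, -0.9969]], 'shot': 2}
egg_dish [([146.0, 231.0, 44.0, 40.0], 0.93), ([198.0, 214.0, 31.0, 27.0], 0.72)]
egg []
shell_dish [([331.0, 279.0, 41.0, 42.0], 0.59), ([200.0, 215.0, 34.0, 28.0], 0.52)]
tray [([333.0, 217.0, 89.0, 59.0], 0.95)]
salt [([252.0, 119.0, 10.0, 18.0], 0.69), ([70.0, 191.0, 59.0, 28.0], 0.38)]
flask [([71.0, 191.0, 62.0, 29.0], 0.91)]
jar [([436.0, 169.0, 40.0, 28.0], 0.8)]
screen []
wrist {'fovy': 60.3525, 'cx': 249.8503, 'cy': 192.3296, 'T_tool_cam': [[1.0, 0.0005, -0.0003, 0.0], [0.0004, -0.3016, 0.9534, 0.0197], [0.0004, -0.9534, -0.3016, 0.0829], [0.0, 0.0, 0.0, 1.0]], 'shot': 3}
egg_dish []
egg []
shell_dish []
tray []
salt []
flask []
jar []
screen []
```

```bash
python3 - <<'E'
import cv2
for n in ["scene","top"]:
    a=cv2.imread(f"pics/{n}0.png"); cv2.imwrite(f"pics/{n}0b.png",cv2.resize(a,(800,600),interpolation=cv2.INTER_CUBIC))
E
```

```text
(no output)
```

View pics/scene0b.png

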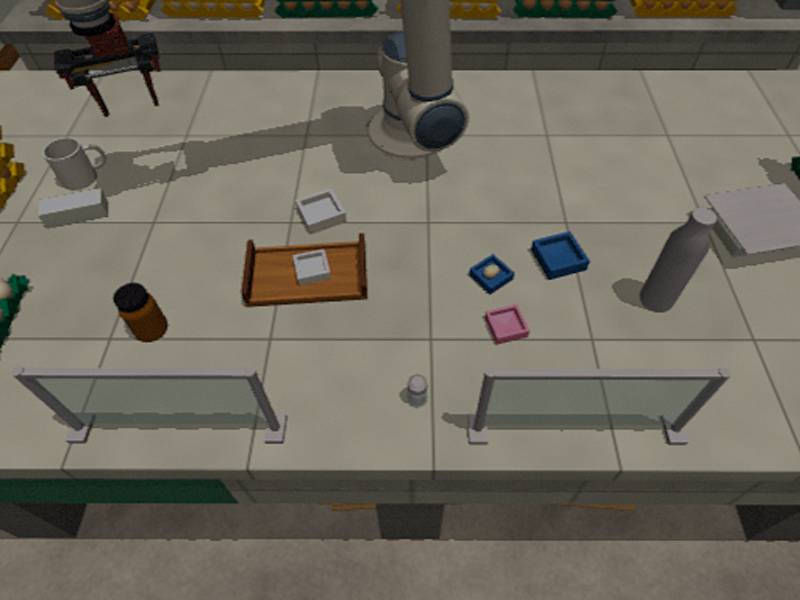

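View pics/top0b.png

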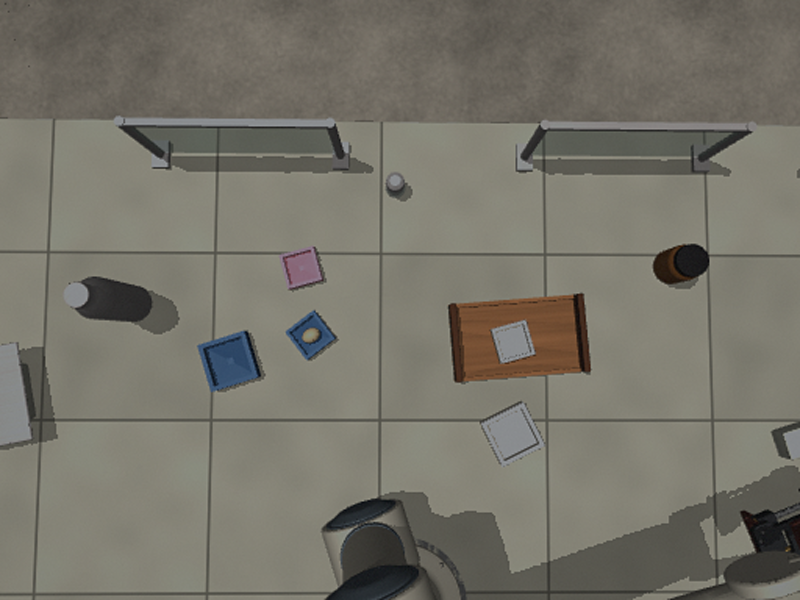

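```bash
cat > h.py <<'E'
from station import manip
import cv2,numpy as np
from scipy.optimize import least_squares
def cam(p,st=None):
    f=192/np.tan(np.radians(p["fovy"])/2)
    K=np.array([[f,0,p["cx"]],[0,f,p["cy"]],[0,0,1]])
    if "T_tool_cam" in p:
        T=np.eye(4);T[:3,:3]=st["orientation"];T[:3,3]=st["position"]
        T=T@np.array(p["T_tool_cam"]);return K,T[:3,:3],T[:3,3]
    return K,np.array(p["orientation"]),np.array(p["position"])
def proj(P,c):
    K,R,t=c; q=(np.asarray(P)-t)@R; q=q@K.T; return q[:,:2]/q[:,2:]
def back(uv,z,c):
    K,R,t=c; uv=np.atleast_2d(uv).astype(float)
    d=np.c_[uv,np.ones(len(uv))]@np.linalg.inv(K).T@R.T
    return t+d*((z-t[2])/d[:,2])[:,None]
def box(x,y,th,lx,ly,z0,z1):
    c,s=np.cos(th),np.sin(th)
    return np.array([[x+c*a*lx/2-s*b*ly/2,y+s*a*lx/2+c*b*ly/2,z] for z in(z0,z1) for a in(-1,1) for b in(-1,1)])
def fit_sil(region,c,lx,ly,z0,z1,x,y,th,S=4):
    """fit box silhouette to mask by IoU (Nelder-Mead)"""
    from scipy.optimize import minimize
    ys,xs=np.nonzero(region);u0,v0=xs.min()-15,ys.min()-15;w,h=xs.max()-u0+15,ys.max()-v0+15
    R=np.zeros((h*S,w*S),np.uint8)
    sub=np.zeros((h,w),np.uint8);m=region[max(v0,0):v0+h,max(u0,0):u0+w];sub[max(-v0,0):max(-v0,0)+m.shape[0],max(-u0,0):max(-u0,0)+m.shape[1]]=m
    R=cv2.resize(sub,(w*S,h*S),interpolation=cv2.INTER_NEAREST)
    def iou(q):
        P=proj(box(q[0]/1e3,q[1]/1e3,np.radians(q[2]),lx,ly,z0,z1),c)
        hull=cv2.convexHull(((P+0.5-[u0,v0])*S*16).astype(np.int32).reshape(-1,1,2))
        M=np.zeros_like(R);cv2.fillConvexPoly(M,hull,1,shift=4)
        return -(M&R).sum()/max(1,(M|R).sum())
    best=None
    for d in np.arange(-40,50,10):
        r=minimize(iou,[x*1e3,y*1e3,np.degrees(th)+d],method="Nelder-Mead",options=dict(initial_simplex=[[x*1e3,y*1e3,np.degrees(th)+d],[x*1e3+5,y*1e3,np.degrees(th)+d],[x*1e3,y*1e3+5,np.degrees(th)+d],[x*1e3,y*1e3,np.degrees(th)+d+8]]))
        if best is None or r.fun<best.fun:best=r
    return best.x,-best.fun
def snap(n,save=None):
    st=manip.get_state();p=manip.snapshot(n)
    if save: cv2.imwrite(f"pics/{save}.png",p["image"][:,:,::-1])
    return p,cam(p,st),st
E
python3 - <<'E'
from h import *
for n in ["top","scene"]:
    p,c,_=snap(n,n+"1")
    for t,z in [("egg_dish",.011),("shell_dish",.019),("tray",.01),("salt",0.03),("flask",.1),("jar",.05)]:
        for r in manip.trace(t,p)[:4]:
            b=r["bbox"]; X=back(b[:2],z,c)[0]
            o=[t,np.round(b).tolist(),round(r["confidence"],2),np.round(X*1e3).tolist()]
            try:
                if t=="egg_dish": o.append([np.round(v,2) for v in fit_sil(r["region"],c,.064,.064,0,.022,X[0],X[1],0)])
                if t=="shell_dish": o.append([np.round(v,2) for v in fit_sil(r["region"],c,.064,.064,0.008,.030,X[0],X[1],0)])
                if t=="tray": o.append([np.round(v,2) for v in fit_sil(r["region"],c,.24,.14,0,.02,X[0],X[1],np.pi/2)])
            except Exception as e:o.append(repr(e))
            print(*o)
    print(n,"gap",[(np.round(r["pixel"],1).tolist(),round(r["confidence"],2),np.round(back(r["pixel"][::-1],0,c)[0]*1e3).tolist()) for r in manip.place_of("gap",p)])
    for t,z in [("tray_end_a",.045),("tray_end_b",.045),("salt",0),("flask",0),("jar",0),("egg",.019),("dish_middle",.006),("screen",0),("tray",0),("shell_dish",.008)]:
        print(t,[(np.round(r["pixel"],1).tolist(),round(r["confidence"],2),np.round(back(r["pixel"][::-1],z,c)[0]*1e3).tolist()) for r in manip.place_of(t,p)])
    im=p["image"][:,:,::-1]
    u,v=(200,215) if n=="top" else (315,175)
    w,x=(328,218) if n=="top" else (198,172)
    cr=lambda u,v:cv2.resize(im[v-45:v+45,u-60:u+60],(400,300),interpolation=cv2.INTER_CUBIC)
    cv2.imwrite(f"pics/crop_{n}.png",np.hstack([cr(u,v),cr(w,x)]))
E
```

```text
egg_dish [195.0, 171.0, 29.0, 29.0] 0.89 [599.0, 178.0, 11.0] [array([643.8 , 114.86, -21.33]), np.float64(-0.0)]
egg_dish [200.0, 214.0, 32.0, 26.0] 0.85 [475.0, 163.0, 11.0] [array([520.43,  99.51, -21.33]), np.float64(-0.0)]
egg_dish [148.0, 231.0, 44.0, 39.0] 0.75 [428.0, 307.0, 11.0] [array([480.1 , 230.66, -21.33]), np.float64(-0.0)]
shell_dish [328.0, 279.0, 40.0, 42.0] 0.98 [296.0, -196.0, 19.0] [array([ 188.7 , -173.75,   71.51]), np.float64(-0.0)]
shell_dish [328.0, 218.0, 28.0, 26.0] 0.69 [465.0, -198.0, 19.0] [array([ 535.49, -168.03,  -48.  ]), np.float64(-0.0)]
tray [333.0, 218.0, 90.0, 58.0] 0.82 [466.0, -215.0, 10.0] [array([ 423.42, -257.58,  269.81]), np.float64(-180866390894387.97)]
tray [72.0, 192.0, 58.0, 28.0] 0.43 [537.0, 524.0, 10.0] [array([542.01, 532.79,  96.06]), np.float64(-268070627260975.84)]
salt [252.0, 117.0, 16.0, 20.0] 0.63 [750.0, 15.0, 30.0]
flask [70.0, 193.0, 59.0, 30.0] 0.77 [528.0, 492.0, 100.0]
jar [437.0, 169.0, 38.0, 26.0] 0.58 [602.0, -499.0, 50.0]
jar [333.0, 217.0, 89.0, 59.0] 0.31 [469.0, -208.0, 50.0]
top gap []
tray_end_a [([219.7, 2
[... 2071 characters left out ...]
97.7], 0.32, [505.0, -194.0, 45.0])]
salt [([255.9, 270.5], 0.7, [750.0, 25.0, 0.0])]
flask [([190.8, 417.2], 0.77, [527.0, 481.0, 0.0]), ([254.5, 265.5], 0.19, [746.0, 12.0, 0.0])]
jar [([208.6, 98.2], 0.86, [597.0, -489.0, 0.0])]
egg [([173.7, 313.1], 0.4, [476.0, 162.0, 19.0])]
dish_middle [([205.6, 321.9], 0.97, [588.0, 180.0, 6.0]), ([176.7, 315.1], 0.74, [477.0, 169.0, 6.0]), ([163.7, 358.2], 0.63, [423.0, 314.0, 6.0])]
screen []
tray [([177.5, 195.4], 0.63, [477.0, -211.0, 0.0])]
shell_dish [([172.0, 199.5], 0.84, [461.0, -199.0, 8.0]), ([136.0, 202.6], 0.71, [300.0, -205.0, 8.0])]h.py:31: RuntimeWarning: overflow encountered in scalar negative
  return -(M&R).sum()/max(1,(M|R).sum())
```

```bash
sed -i 's/return -(M&R).sum()\/max(1,(M|R).sum())/return -float((M\&R).sum())\/max(1.,float((M|R).sum()))/' h.py
python3 - <<'E'
from h import *
for n in ["top","scene"]:
    p,c,_=snap(n)
    for t in ["egg_dish","shell_dish","tray"]:
        for r in manip.trace(t,p)[:3]:
            z={"egg_dish":(0,.022,.064,.064,0),"shell_dish":(.008,.03,.064,.064,0),"tray":(0,.02,.24,.14,np.pi/2)}[t]
            X=back(r["bbox"][:2],z[1]/2,c)[0]
            print(n,t,*[np.round(v,2) for v in fit_sil(r["region"],c,z[2],z[3],z[0],z[1],X[0],X[1],z[4])])
    if n=="scene":
        im=p["image"][:,:,::-1]
        cv2.imwrite("pics/scenegap.png",cv2.resize(im[220:300,130:340],(800,305),interpolation=cv2.INTER_CUBIC))
    else: cv2.imwrite("pics/topgap.png",cv2.resize(p["image"][:,:,::-1][60:130,190:380],(760,280),interpolation=cv2.INTER_CUBIC))
E
```

```text
top egg_dish [427.71 311.93 -51.92] 0.58
top egg_dish [476.56 167.62 -52.4 ] 0.82
top egg_dish [597.9  186.57  16.12] 0.88
top shell_dish [ 298.88 -198.58   11.05] 0.6
top shell_dish [ 465.31 -196.78   14.7 ] 0.95
top shell_dish [485.31 142.52 -21.32] 0.16
top tray [ 472.4  -210.19   94.49] 0.83
scene egg_dish [431.93 307.86  20.44] 0.6
scene egg_dish [594.88 183.51  15.65] 0.93
scene egg_dish [471.44 163.45 -50.48] 0.8
scene shell_dish [ 309.05 -196.02  -43.14] 0.61
scene shell_dish [ 461.26 -200.92   14.86] 0.94
scene tray [ 470.63 -211.73   94.9 ] 0.82
```

View pics/crop_top.png

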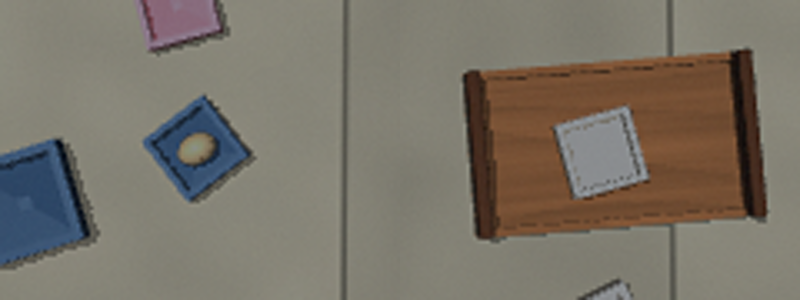

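```bash
ls pics
```

```text
crop_scene.png
crop_top.png
scene0.png
scene0b.png
scene1.png
scenegap.png
top0.png
top0b.png
top1.png
topgap.png
wrist0.png
```

View pics/topgap.png

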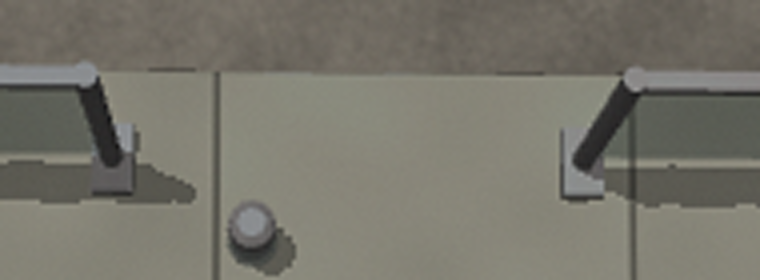

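View pics/scenegap.png

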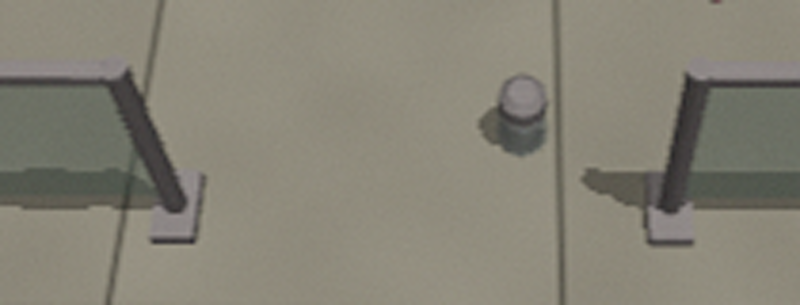

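Emit:
{"fn": "play_rows", "kwargs": {
  "deltas": [
    [[-20,4,18],[0,0,0],1],
    [[-45,8,39],[0,0,0],1],
    [[-45,8,39],[0,0,0],1],
    [[-45,8,39],[0,0,0],1],
    [[-45,8,39],[0,0,0],1],
    [[-45,8,39],[0,0,0],1],
    [[-45,8,39],[0,0,0],1],
    [[-45,8,39],[0,0,0],1],
    [[-45,8,39],[0,0,0],1],
    [[-45,8,39],[0,0,0],1],
    [[-45,8,39],[0,0,0],1],
    [[-45,8,39],[0,0,0],1]
  ]
}}

```text
time_s: 5.05
position: [0.4473, 0.0862, 0.3128]
orientation: [[0.365, 0.001, 0.931], [-0.931, -0.0, 0.365], [0.001, -1.0, 0.001]]
ft_force: [0.6, -0.6, 0.3]
finger_gap: 0.0877
```

Emit:
{"fn": "play_rows", "kwargs": {
  "deltas": [
    [[-45,8,39],[0,0,0],1],
    [[-22,4,19],[0,-10,0],1],
    [[0,0,0],[0,-10,0],1],
    [[0,0,0],[0,-10,0],1],
    [[0,0,0],[0,-10,0],1],
    [[0,0,0],[0,-10,0],1],
    [[0,0,0],[0,-10,0],1],
    [[0,0,0],[0,-10,0],1],
    [[0,0,0],[0,-10,0],1],
    [[0,0,0],[0,-10,0],1],
    [[0,0,0],[0,-10,0],1],
    [[0,0,0],[0,-7,0],1]
  ]
}}

```text
time_s: 6.55
position: [0.4767, 0.1676, 0.3007]
orientation: [[0.781, 0.0, -0.625], [0.625, 0.0, 0.781], [0.0, -1.0, -0.0]]
ft_force: [-0.9, 0.1, -0.1]
finger_gap: 0.0874
```

```bash
cat > look.py <<'E'
from h import *
import sys
name=sys.argv[1]; what=sys.argv[2:]
p,c,st=snap("wrist")
print("t",round(st["time_s"],2),"pos",np.round(st["position"]*np.array(1e3),1),"ang",round(np.degrees(np.arctan2(st["orientation"][1][0],st["orientation"][0][0])),2),"ydown",np.round(np.array(st["orientation"])[:,1],4),"j",np.round(st["joint_positions"],1),"gap",round(st["finger_gap"],4),"F",np.round(st["ft_force"],1))
for w in what:
    t,z0,z1,lx,ly=w.split(","); z0,z1,lx,ly=map(float,(z0,z1,lx,ly))
    for r in manip.trace(t,p)[:3]:
        X=back(r["bbox"][:2],(z0+z1)/2,c)[0]
        ps,s=fit_sil(r["region"],c,lx,ly,z0,z1,X[0],X[1],0)
        print(t,round(r["confidence"],2),np.round(r["bbox"]),np.round(ps,2),round(s,3))
        M=r["region"].astype(np.uint8); cs,_=cv2.findContours(M,0,1); p["image"]=np.ascontiguousarray(p["image"]); cv2.drawContours(p["image"],cs,-1,(255,0,0),1)
cv2.imwrite(f"pics/{name}.png",cv2.resize(p["image"][:,:,::-1],(768,576)))
E
python3 look.py w1 egg_dish,0,.022,.064,.064 egg,.007,.032,.034,.026
```

```text
t 6.55 pos [476.7 167.6 300.7] ang 38.68 ydown [ 1.e-04  1.e-04 -1.e+00] j [ 15.5  -9.2  95.2   0.   94.1 -23.2] gap 0.0874 F [-0.9  0.1 -0.1]
egg_dish 0.8 [249. 192.  77.  79.] [474.95 164.59  38.38] 0.831
egg_dish 0.76 [318.  44. 150.  87.] [444.3  301.37  15.53] 0.689
egg_dish 0.72 [367. 248. 102.  78.] [596.8  183.45  15.57] 0.523
egg 0.75 [246. 196.  33.  38.] [476.46 161.33 -45.79] 0.62
```

View pics/w1.png

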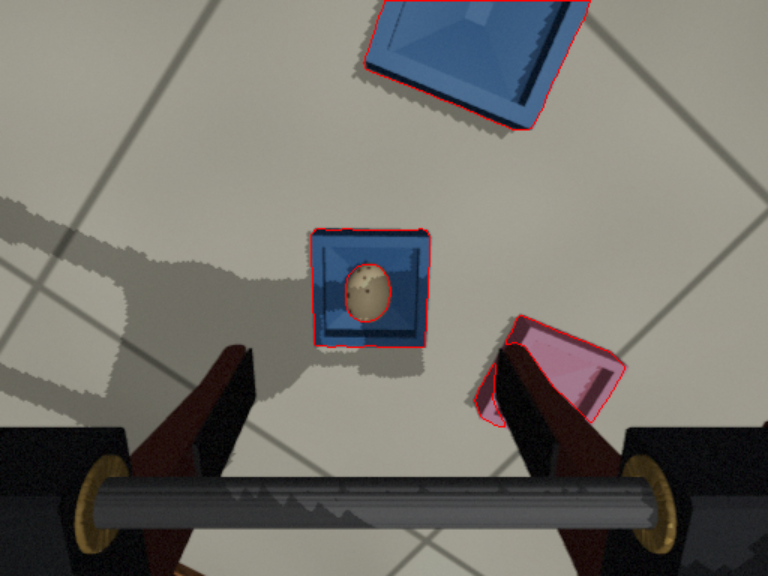

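```bash
python3 - <<'E'
s=open('h.py').read()
s=s.replace('    ys,xs=np.nonzero(region)','    cs,_=cv2.findContours(region.astype(np.uint8),0,2);mm=np.zeros(region.shape,np.uint8);cv2.drawContours(mm,[max(cs,key=cv2.contourArea)],-1,1,-1);region=mm\n    ys,xs=np.nonzero(region)')
open('h.py','w').write(s)
E
python3 look.py w2 egg_dish,0,.022,.064,.064
```

```text
t 6.7 pos [476.7 167.6 300.7] ang 38.29 ydown [ 1.e-04  1.e-04 -1.e+00] j [ 15.5  -9.2  95.2   0.   94.1 -22.8] gap 0.088 F [-0.1  0.3 -0.2]
egg_dish 0.87 [317.  43. 147.  85.] [443.74 301.71  17.37] 0.683
egg_dish 0.81 [368. 246. 105.  75.] [596.69 183.8   15.44] 0.483
egg_dish 0.74 [248. 193.  80.  80.] [475.07 164.57 -51.68] 0.976
```

Emit:
{"fn": "play_rows", "kwargs": {
  "deltas": [
    [[-1.6,10,-0.7],[0,0,0],1],
    [[-1.6,20,-0.7],[0,0,0],1],
    [[0,20,0],[0,0,0],1],
    [[0,20,0],[0,0,0],1],
    [[0,20,0],[0,0,0],1],
    [[0,12,0],[0,0,0],1],
    [[0,8,0],[0,0,0],1],
    [[0,4,0],[0,0,0],1],
    [[0,0,0],[0,0,0],0.9],
    [[0,0,0],[0,0,0],0.82],
    [[0,0,0],[0,0,0],0.78]
  ]
}}

```text
time_s: 8.18
position: [0.4752, 0.1646, 0.1872]
orientation: [[0.784, 0.001, -0.621], [0.621, 0.0, 0.784], [0.001, -1.0, -0.0]]
ft_force: [-0.1, 0.1, -0.5]
finger_gap: 0.0688
```

```bash
python3 look.py w3
```

```text
t 8.18 pos [475.2 164.6 187.2] ang 38.42 ydown [ 1.e-03  3.e-04 -1.e+00] j [ 15.2  -5.9 103.8   0.   82.  -23.2] gap 0.0688 F [-0.1  0.1 -0.5]
```

View pics/w3.png

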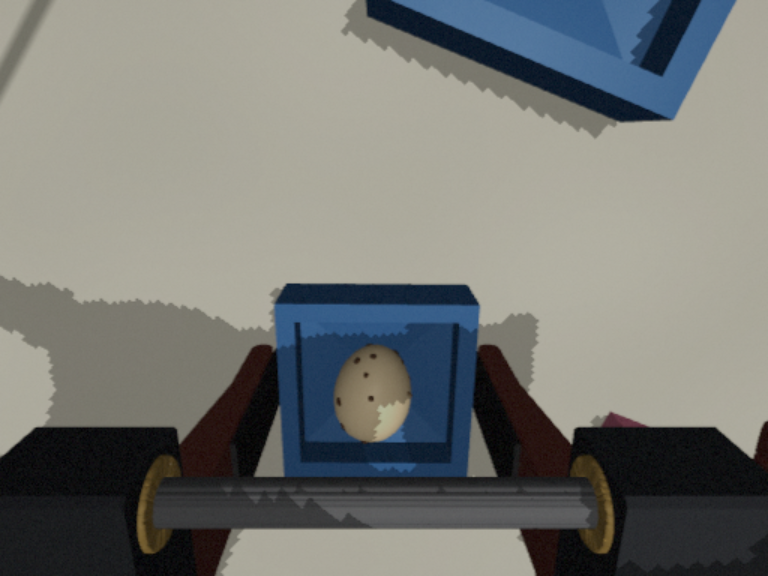

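Emit:
{"fn": "play_rows", "kwargs": {
  "deltas": [
    [[0,0,0],[0,0,0],0.76],
    [[0,0,0],[0,0,0],0.74],
    [[0,0,0],[0,0,0],0.72],
    [[0,0,0],[0,0,0],0.7],
    [[0,0,0],[0,0,0],0.66],
    [[0,0,0],[0,0,0],0.6],
    [[0,0,0],[0,0,0],0.5],
    [[0,0,0],[0,0,0],0.4]
  ]
}}

```text
time_s: 9.22
position: [0.4751, 0.1646, 0.1867]
orientation: [[0.784, 0.0, -0.621], [0.621, 0.0, 0.784], [0.0, -1.0, -0.0]]
ft_force: [1.4, 0.4, 0.3]
finger_gap: 0.0638
```

Emit:
{"fn": "play_rows", "kwargs": {
  "deltas": [
    [[0,-2,0],[0,0,0],0.4],
    [[0,-4,0],[0,0,0],0.4],
    [[0,-6,0],[0,0.5,0],0.4],
    [[0,-9,0],[0,1.5,0],0.4],
    [[0,-12,0],[0,2.5,0],0.4],
    [[0,-14,0],[0,3,0],0.4],
    [[0,-14,0],[0,3.5,0],0.4],
    [[0,-14,0],[0,3.5,0],0.4],
    [[0,-12,0],[0,3.5,0],0.4],
    [[0,-10,0],[0,3,0],0.4],
    [[0,-6,0],[0,2,0],0.4],
    [[0,-3,0],[0,0.6,0],0.4]
  ]
}}

```text
time_s: 10.72
position: [0.4751, 0.1645, 0.2932]
orientation: [[0.967, 0.001, -0.255], [0.255, 0.0, 0.967], [0.001, -1.0, -0.0]]
ft_force: [-1.3, 0.2, -0.6]
finger_gap: 0.0638
```

```bash
python3 look.py w4
```

```text
t 10.72 pos [475.1 164.5 293.2] ang 14.78 ydown [ 6.e-04  2.e-04 -1.e+00] j [15.2 -9.5 96.2 -0.  93.3  0.4] gap 0.0638 F [-1.3  0.2 -0.6]
```

View pics/w4.png

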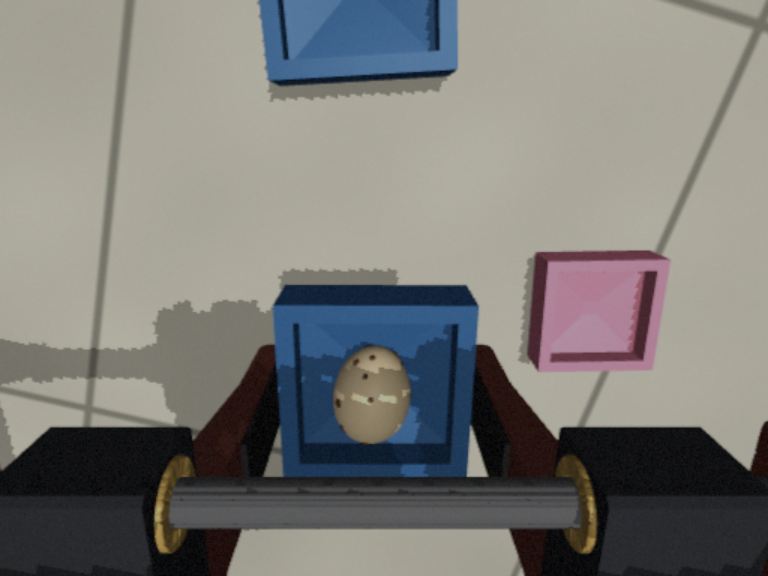

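Emit:
{"fn": "play_rows", "kwargs": {
  "deltas": [
    [[-0.5,0,-2],[0,0,0],0.4],
    [[-1.2,0,-4.9],[0,0,0],0.4],
    [[-1.9,0,-7.8],[0,0,0],0.4],
    [[-2.6,0,-10.7],[0,0,0],0.4],
    [[-3.3,0,-13.6],[0,0,0],0.4],
    [[-4,0,-16.5],[0,0,0],0.4],
    [[-4.8,0,-19.4],[0,0,0],0.4],
    [[-5.2,0,-21.4],[0,0,0],0.4],
    [[-5.7,0,-23.3],[0,0,0],0.4],
    [[-5.7,0,-23.3],[0,0,0],0.4],
    [[-5.7,0,-23.3],[0,0,0],0.4],
    [[-5.7,0,-23.3],[0,0,0],0.4]
  ]
}}

```text
time_s: 12.28
position: [0.4785, -0.0322, 0.2927]
orientation: [[0.967, 0.0, -0.255], [0.255, -0.0, 0.967], [0.0, -1.0, -0.0]]
ft_force: [1.5, -1.3, 0.3]
finger_gap: 0.0636
```

Emit:
{"fn": "play_rows", "kwargs": {
  "deltas": [
    [[-5.7,0,-23.3],[0,0,0],0.4],
    [[-5.7,0,-23.3],[0,0,0],0.4],
    [[-5.7,0,-23.3],[0,0,0],0.4],
    [[-5.7,0,-23.3],[0,0,0],0.4],
    [[-5.7,0,-23.3],[0,0,0],0.4],
    [[-5.7,0,-23.3],[0,0,0],0.4],
    [[-5.2,0,-21.4],[0,0,0],0.4],
    [[-4.8,0,-19.4],[0,0,0],0.4],
    [[-4.3,0,-17.5],[0,0,0],0.4],
    [[-3.6,0,-14.6],[0,0,0],0.4],
    [[-2.9,0,-11.6],[0,0,0],0.4],
    [[-2.1,0,-8.7],[0,0,0],0.4]
  ]
}}

```text
time_s: 13.78
position: [0.4832, -0.2709, 0.2926]
orientation: [[0.967, -0.0, -0.256], [0.256, 0.0, 0.967], [-0.0, -1.0, 0.0]]
ft_force: [-0.0, 0.4, -1.2]
finger_gap: 0.0638
```

Emit:
{"fn": "play_rows", "kwargs": {
  "deltas": [
    [[-1.4,0,-5.8],[0,0,0],0.4],
    [[-1,0,-3.9],[0,0,0],0.4],
    [[-0.5,0,-2],[0,0,0],0.4],
    [[0,0,0],[0,0,0],0.4]
  ]
}}

```text
time_s: 14.28
position: [0.4834, -0.2823, 0.2926]
orientation: [[0.967, -0.0, -0.256], [0.256, 0.0, 0.967], [0.0, -1.0, 0.0]]
ft_force: [-0.1, 0.9, -0.9]
finger_gap: 0.064
```

```bash
python3 look.py w5 shell_dish,.008,.030,.064,.064
```

```text
t 14.28 pos [ 483.4 -282.3  292.6] ang 14.83 ydown [-0.e+00  1.e-04 -1.e+00] j [-33.8  -0.6  87.8   0.   92.8 -48.6] gap 0.064 F [-0.1  0.9 -0.9]
shell_dish 0.68 [254.  82.  95. 100.] [ 463.98 -198.95   15.63] 0.981
shell_dish 0.66 [ 56.  48. 113.  96.] [ 321.05 -212.7     9.15] 0.773
shell_dish 0.45 [250. 253. 136. 130.] [ 473.17 -316.02   14.86] 0.39
```

View pics/w5.png

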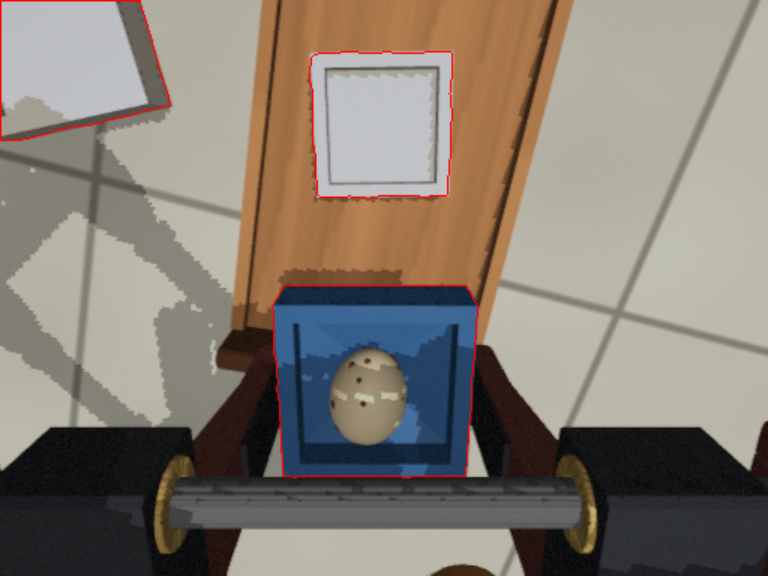

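```bash
python3 - <<'E'
from h import *
p,c,st=snap("wrist")
im=np.ascontiguousarray(p["image"][:,:,::-1]); S=4
x,y=st["position"][:2]; th=np.radians(14.83)
big=cv2.resize(im,None,fx=S,fy=S,interpolation=cv2.INTER_CUBIC)
P=proj(box(x,y,th,.064,.064,.1059,.1279),c)
Q=proj(box(.46398,-.19895,np.radians(15.63),.064,.064,.008,.03),c)
for A,col in((P,(0,255,255)),(Q,(0,0,255))):
    for k in(0,4):
        h=cv2.convexHull(A[k:k+4].astype(np.float32)); cv2.polylines(big,[((h+.5)*S).astype(int)],True,col,1)
cv2.imwrite("pics/w5o.png",big[170*S:330*S,160*S:340*S]); cv2.imwrite("pics/w5p.png",big[20*S:150*S,180*S:330*S])
E
```

```text
(no output)
```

View pics/w5o.png

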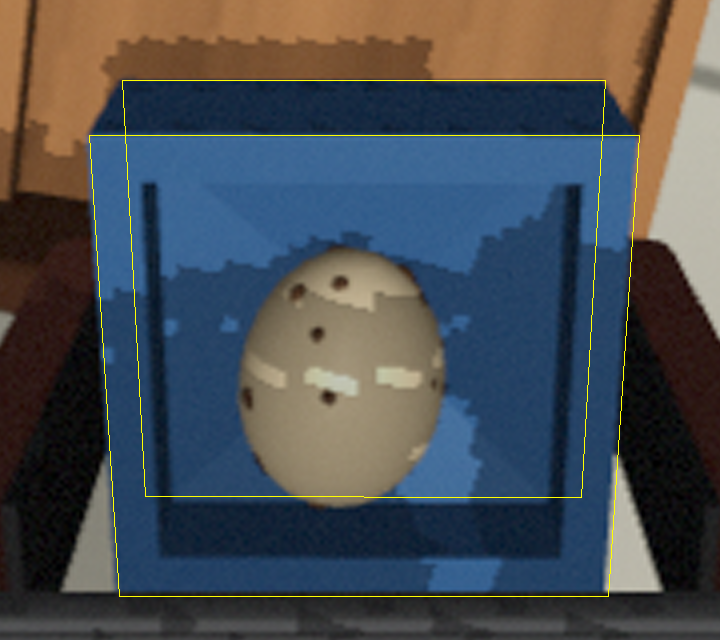

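View pics/w5p.png

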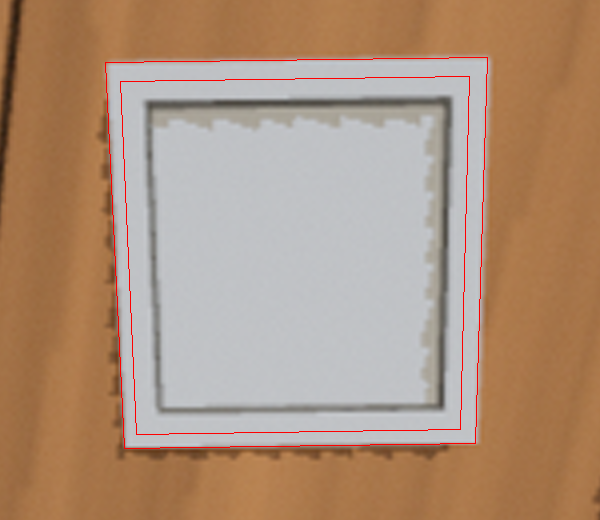

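Emit:
{"fn": "play_rows", "kwargs": {
  "deltas": [
    [[0.3,2,2],[0,0,0],0.4],
    [[0.6,5,4],[0,-0.4,0],0.4],
    [[0.8,8,6],[0,-0.4,0],0.4],
    [[0.6,8,5],[0,0,0],0.4],
    [[0.3,5,3],[0,0,0],0.4],
    [[0,2,1],[0,0,0],0.4],
    [[0,0,0],[0,0,0],0.4]
  ]
}}

```text
time_s: 15.3
position: [0.4803, -0.2614, 0.2626]
orientation: [[0.963, -0.0, -0.269], [0.269, -0.0, 0.963], [-0.0, -1.0, -0.0]]
ft_force: [0.1, 0.6, -1.8]
finger_gap: 0.064
```

```bash
python3 look.py w6 shell_dish,.008,.030,.064,.064
```

```text
t 15.3 pos [ 480.3 -261.4  262.6] ang 15.62 ydown [-0.e+00 -1.e-04 -1.e+00] j [-32.1  -1.9  92.2  -0.   89.7 -47.7] gap 0.064 F [ 0.1  0.6 -1.8]
shell_dish 0.71 [252. 116. 106. 105.] [ 463.97 -198.8    15.59] 0.995
shell_dish 0.67 [ 48.  59.  96. 119.] [ 318.37 -203.2    22.04] 0.784
```

View pics/w6.png

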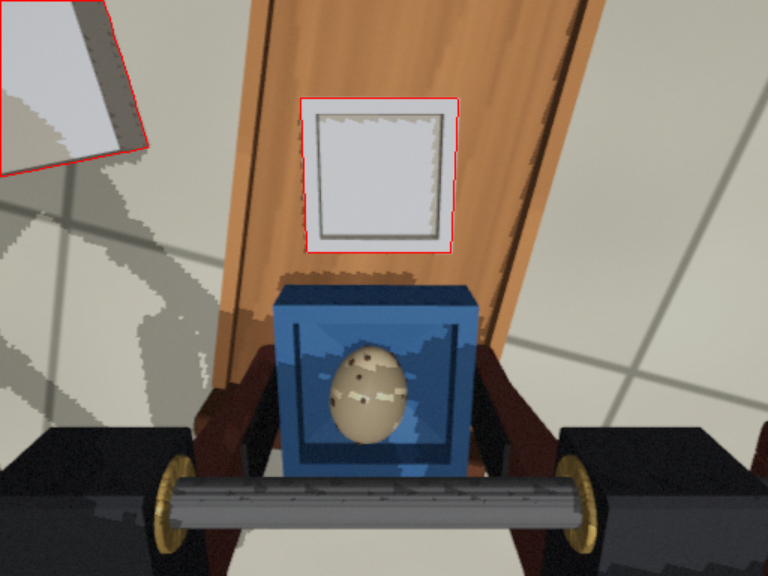

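Emit:
{"fn": "play_rows", "kwargs": {
  "deltas": [
    [[0,0,2],[0,0,0],0.4],
    [[0.2,0,5],[0,0,0],0.4],
    [[0.2,0,8],[0,0,0],0.4],
    [[0.2,0,10],[0,0,0],0.4],
    [[0.2,0,10],[0,0,0],0.4],
    [[0.2,2,10],[0,0,0],0.4],
    [[0.1,5,8],[0,0,0],0.4],
    [[0,8,6],[0,0,0],0.4],
    [[0,10,4],[0,0,0],0.4],
    [[0,8,1.6],[0,0,0],0.4],
    [[0,5,0],[0,0,0],0.4],
    [[0,2,0],[0,0,0],0.4]
  ]
}}

```text
time_s: 16.9
position: [0.4639, -0.1991, 0.2222]
orientation: [[0.963, -0.001, -0.269], [0.269, 0.0, 0.963], [-0.0, -1.0, 0.0]]
ft_force: [1.5, -0.6, -0.9]
finger_gap: 0.0636
```

```bash
python3 look.py w7
```

```text
t 16.9 pos [ 463.9 -199.1  222.2] ang 15.6 ydown [-5.e-04  2.e-04 -1.e+00] j [-27.1  -7.1 101.3  -0.   85.8 -42.7] gap 0.0636 F [ 1.5 -0.6 -0.9]
```

View pics/w7.png

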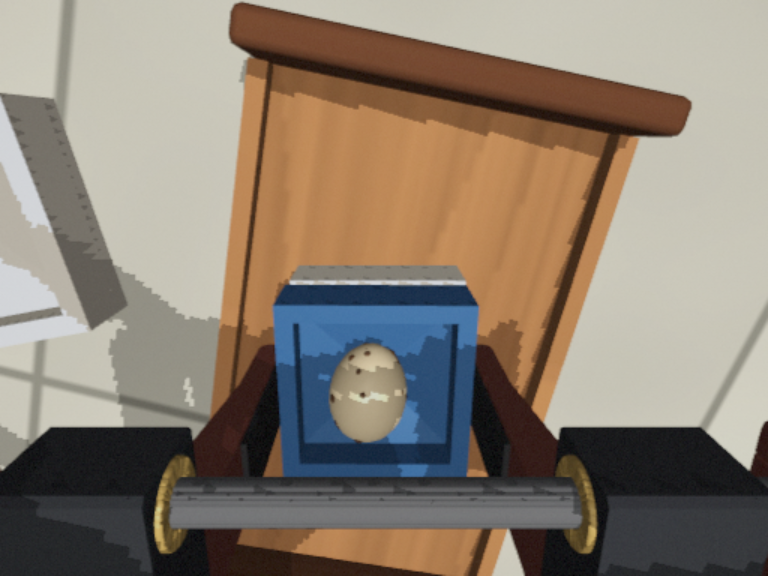

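Emit:
{"fn": "play_rows", "kwargs": {
  "deltas": [
    [[0,1,0],[0,0,0],0.4],
    [[0,1.5,0],[0,0,0],0.4],
    [[0,1,0],[0,0,0],0.4],
    [[0,0.7,0],[0,0,0],0.4],
    [[0,0.5,0],[0,0,0],0.4],
    [[0,0,0],[0,0,0],0.4]
  ]
}}

```text
time_s: 17.7
position: [0.464, -0.1989, 0.2179]
orientation: [[0.963, -0.0, -0.269], [0.269, 0.0, 0.963], [-0.0, -1.0, 0.0]]
ft_force: [-0.4, -0.1, -1.0]
finger_gap: 0.0638
```

```bash
python3 - <<'E'
from h import *
for i in range(3):
    p,c,st=snap("wrist"); print(np.round(st["position"],4),np.round(st["ft_force"],1))
im=np.ascontiguousarray(p["image"][:,:,::-1]); S=4
big=cv2.resize(im,None,fx=S,fy=S,interpolation=cv2.INTER_CUBIC)
Q=proj(box(.46397,-.19885,np.radians(15.6),.064,.064,.008,.03),c)
for k in(0,4):
    h=cv2.convexHull(Q[k:k+4].astype(np.float32)); cv2.polylines(big,[((h+.5)*S).astype(int)],True,(0,0,255),1)
cv2.imwrite("pics/w8.png",big[160*S:300*S,160*S:340*S])
E
```

```text
[ 0.464  -0.1989  0.2179] [-0.4 -0.1 -1. ]
[ 0.464  -0.199   0.2179] [ 0.3 -0.3 -1. ]
[ 0.464  -0.1989  0.218 ] [ 0.1  0.5 -0.9]
```

View pics/w8.png

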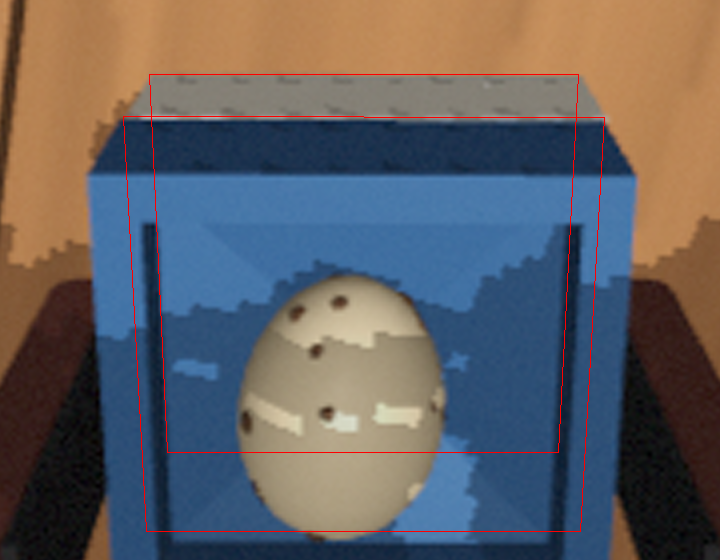

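Emit:
{"fn": "play_rows", "kwargs": {
  "deltas": [
    [[0,0.4,0],[0,0,0],0.4],
    [[0,0.4,0],[0,0,0],0.4],
    [[0,0.3,0],[0,0,0],0.4],
    [[0,0,0],[0,0,0],0.4]
  ]
}}

```text
time_s: 18.35
position: [0.464, -0.1989, 0.2168]
orientation: [[0.963, -0.0, -0.269], [0.269, 0.0, 0.963], [-0.0, -1.0, 0.0]]
ft_force: [-0.2, 0.3, -0.4]
finger_gap: 0.0637
```

Emit:
{"fn": "play_rows", "kwargs": {
  "deltas": [
    [[0,0.3,0],[0,0,0],0.4],
    [[0,0.2,0],[0,0,0],0.4],
    [[0,0,0],[0,0,0],0.4]
  ]
}}

```text
time_s: 18.73
position: [0.464, -0.1989, 0.2167]
orientation: [[0.963, 0.0, -0.269], [0.269, -0.0, 0.963], [0.0, -1.0, -0.0]]
ft_force: [-0.6, 0.9, 2.5]
finger_gap: 0.0639
```

Emit:
{"fn": "play_rows", "kwargs": {
  "deltas": [
    [[0,0,0],[0,0,0],0.7],
    [[0,0,0],[0,0,0],0.73],
    [[0,0,0],[0,0,0],0.76],
    [[0,0,0],[0,0,0],0.8],
    [[0,0,0],[0,0,0],0.85],
    [[0,0,0],[0,0,0],0.9],
    [[0,-3,0],[0,0,0],0.9],
    [[0,-8,0],[0,0,0],0.9],
    [[0,-14,0],[0,0,0],0.9],
    [[0,-16,0],[0,0,0],0.9],
    [[0,-16,0],[0,0,0],0.9],
    [[0,-16,0],[0,0,0],0.9]
  ]
}}

```text
time_s: 20.23
position: [0.464, -0.199, 0.2909]
orientation: [[0.963, 0.001, -0.269], [0.269, -0.0, 0.963], [0.001, -1.0, -0.001]]
ft_force: [-0.9, 0.6, -0.1]
finger_gap: 0.0789
```

```bash
python3 look.py w9 egg_dish,.030,.052,.064,.064; python3 - <<'E'
from h import *
t,ct,_=snap("top"); s,cs,_=snap("scene","scene9")
# gap posts
A=[(113,160),(582,165)];T=[(88,75),(635,78)]
print("top base",np.round([back((u/4+190,v/4+60),0,ct)[0]*1e3 for u,v in A]),"tops",np.round([back((u/4+190,v/4+60),.2,ct)[0]*1e3 for u,v in T]))
k=800/210
print("scene base",np.round([back((u/k+130,v/k+220),0,cs)[0]*1e3 for u,v in [(178,208),(670,208)]]),"tops",np.round([back((u/k+130,v/k+220),.2,cs)[0]*1e3 for u,v in [(122,73),(698,73)]]))
E
```

```text
t 20.23 pos [ 464.  -199.   290.9] ang 15.61 ydown [ 9.e-04 -4.e-04 -1.e+00] j [-27.1  -9.2  96.1   0.   93.  -42.7] gap 0.0789 F [-0.9  0.6 -0.1]
egg_dish 0.82 [251. 206.  95.  91.] [ 463.31 -198.95   15.48] 0.988
egg_dish 0.19 [275. 195. 234. 331.] [ 432.84 -125.37  -85.33] 0.226
top base [[ 807.  115.    0.]
 [ 806. -226.    0.]] tops [[ 806.  113.  200.]
 [ 807. -225.  200.]]
scene base [[ 805. -224.    0.]
 [ 804.  118.    0.]] tops [[ 810. -218.  200.]
 [ 808.  115.  200.]]
```

View pics/w9.png

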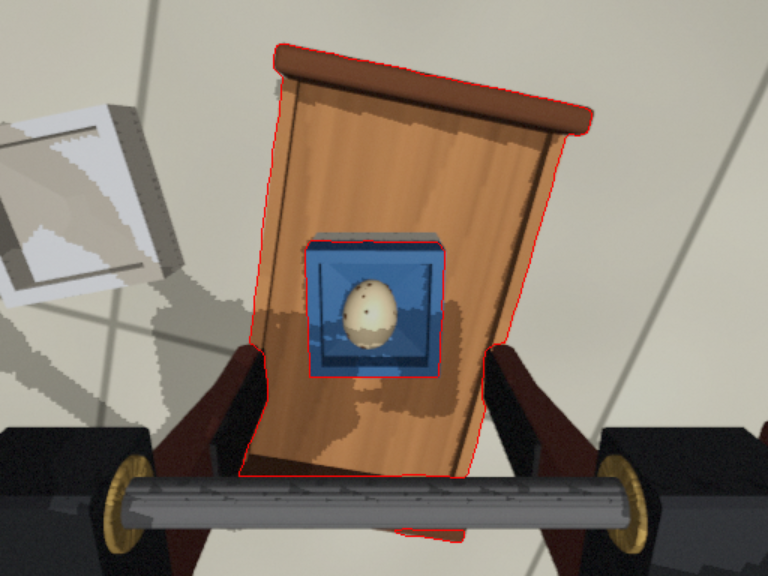

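Emit:
{"fn": "play_rows", "kwargs": {
  "deltas": [
    [[3.5,-5,14],[0,5,0],0.5],
    [[4,-5,25],[0,10,0],0.5],
    [[0,-5,27],[0,10,0],0.5],
    [[-4,0,25],[0,10,0],0.5],
    [[0,0,0],[0,10,0],0.5],
    [[0,0,0],[0,10,0],0.5],
    [[0,0,0],[0,10,0],0.5],
    [[0,0,0],[0,10,0],0.5],
    [[0,0,0],[0,10,0],0.5],
    [[0,0,0],[0,10,0],0.5],
    [[0,0,0],[0,6,0],0.5],
    [[0,0,0],[0,0,0],0.5]
  ]
}}

```text
time_s: 21.92
position: [0.4626, -0.1069, 0.3033]
orientation: [[0.081, -0.002, 0.997], [-0.997, 0.001, 0.081], [-0.001, -1.0, -0.002]]
ft_force: [0.2, 0.3, -0.3]
finger_gap: 0.0439
```

```bash
python3 look.py w10; python3 - <<'E'
from h import *
p,c,st=snap("wrist")
for t in("tray_end_a","tray_end_b"):
    print([(np.round(r["pixel"],1).tolist(),round(r["confidence"],2),np.round(back(r["pixel"][::-1],.045,c)[0]*1e3,1).tolist()) for r in manip.place_of(t,p)])
E
```

```text
t 21.93 pos [ 462.6 -106.9  303.3] ang -85.33 ydown [-1.7e-03  5.0e-04 -1.0e+00] j [-17.1 -14.1  99.1  -0.   95.1  68.2] gap 0.0439 F [ 0.2  0.3 -0.3]
[([203.6, 234.6], 0.8, [459.6, -95.3, 45.0])]
[([203.6, 234.6], 0.8, [459.6, -95.3, 45.0])]
```

View pics/w10.png

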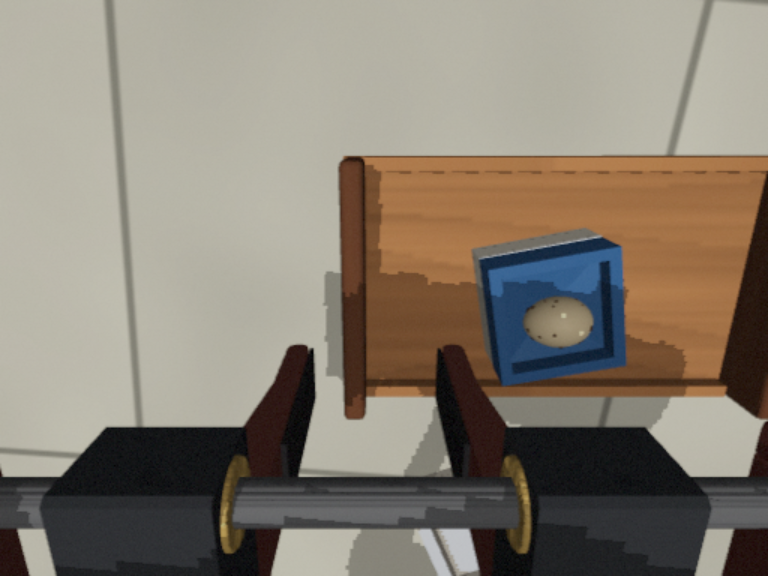

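```bash
python3 - <<'E'
from h import *
p,c,st=snap("wrist")
im=np.ascontiguousarray(p["image"][:,:,::-1])
big=cv2.resize(im,None,fx=5,fy=5,interpolation=cv2.INTER_CUBIC)
cv2.imwrite("pics/b1.png",big[95*5:175*5,215*5:265*5]); cv2.imwrite("pics/b2.png",big[210*5:290*5,215*5:265*5])
cv2.imwrite("pics/b.png",np.hstack([big[95*5:185*5,215*5:265*5],big[195*5:285*5,215*5:265*5]]))
for n,a in dict(top=(340,157,364,157),bot=(345,417,365,417)).items():
    u0,v0,u1,v1=np.array(a)/1.5
    print(n,np.round(back([(u0,v0),(u1,v1)],.045,c)*1e3,1).tolist())
E
```

```text
top [[532.7, -84.8, 45.0], [533.6, -96.0, 45.0]]
bot [[394.2, -96.0, 45.0], [395.1, -107.0, 45.0]]
```

View pics/b.png

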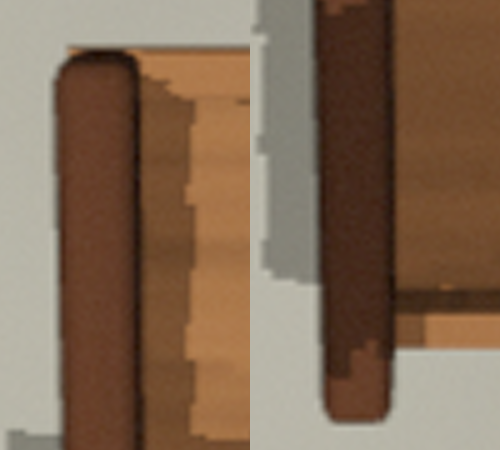

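Emit:
{"fn": "play_rows", "kwargs": {
  "deltas": [
    [[-4,5,0.6],[0,0,0],0.5],
    [[-5,10,0.7],[0,0,0],0.5],
    [[-1.8,20,0.6],[0,0,0],0.5],
    [[0,20,0],[0,0,0],0.5],
    [[0,20,0],[0,0,0],0.5],
    [[0,16,0],[0,0,0],0.5],
    [[0,10,0],[0,0,0],0.5],
    [[0,5,0],[0,0,0],0.5],
    [[0,3,0],[0,0,0],0.4],
    [[0,1,0],[0,0,0],0.35],
    [[0,0,0],[0,0,0],0.3]
  ]
}}

```text
time_s: 23.55
position: [0.4639, -0.096, 0.1947]
orientation: [[0.08, 0.001, 0.997], [-0.997, -0.0, 0.08], [0.0, -1.0, 0.001]]
ft_force: [-0.3, 0.8, 0.1]
finger_gap: 0.0266
```

```bash
python3 look.py w11
```

```text
t 23.55 pos [463.9 -96.  194.7] ang -85.38 ydown [ 7.e-04 -2.e-04 -1.e+00] j [-15.8 -11.  107.7   0.   83.3  69.6] gap 0.0266 F [-0.3  0.8  0.1]
```

View pics/w11.png

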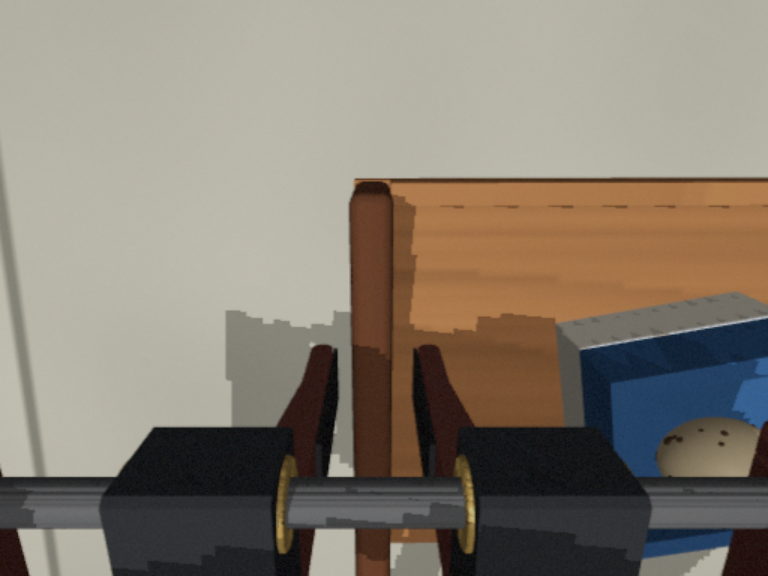

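Emit:
{"fn": "play_rows", "kwargs": {
  "deltas": [
    [[0,1,0],[0,0,0],0.25],
    [[0,1,0],[0,0,0],0.2],
    [[0,0,0],[0,0,0],0.17],
    [[0,0,0],[0,0,0],0.15],
    [[0,0,0],[0,0,0],0.13],
    [[0,0,0],[0,0,0],0.1],
    [[0,0,0],[0,0,0],0.05],
    [[0,0,0],[0,0,0],0],
    [[0,0,0],[0,0,0],0],
    [[0,0,0],[0,0,0],0]
  ]
}}

```text
time_s: 24.85
position: [0.4638, -0.096, 0.1923]
orientation: [[0.08, -0.0, 0.997], [-0.997, 0.0, 0.08], [-0.0, -1.0, -0.0]]
ft_force: [0.7, 2.2, -0.9]
finger_gap: 0.0117
```

Emit:
{"fn": "play_rows", "kwargs": {
  "deltas": [
    [[0,-0.5,0],[0,0,0],0],
    [[0,-1,0],[0,0,0],0],
    [[0,-1.5,0],[0,0,0],0],
    [[0,-2,0],[0,0,0],0],
    [[0,-2.5,0],[0,0,0],0],
    [[0,-2.5,0],[0,0,0],0],
    [[0,-2,0],[0,0,0],0],
    [[0,-1.5,0],[0,0,0],0],
    [[0,-1,0],[0,0,0],0],
    [[0,-0.5,0],[0,0,0],0]
  ]
}}

```text
time_s: 26.1
position: [0.4638, -0.0959, 0.2074]
orientation: [[0.081, -0.0, 0.997], [-0.997, 0.0, 0.081], [-0.0, -1.0, -0.0]]
ft_force: [1.0, -0.3, -4.6]
finger_gap: 0.0119
```

```bash
python3 look.py w12; python3 - <<'E'
from h import *
st=manip.get_state();print(np.round(st["moment"],3),np.round(st["ft_force"],2))
p,c,_=snap("scene")
im=p["image"][:,:,::-1][135:215,130:260]; cv2.imwrite("pics/s12.png",cv2.resize(im,(780,480),interpolation=cv2.INTER_CUBIC))
E
```

```text
t 26.1 pos [463.8 -95.9 207.4] ang -85.38 ydown [-0.e+00  1.e-04 -1.e+00] j [-15.8 -11.6 106.8   0.   84.8  69.6] gap 0.0119 F [ 1.  -0.3 -4.6]
[ 0.518  0.007 -0.016] [ 0.5   0.51 -3.43]
```

View pics/w12.png

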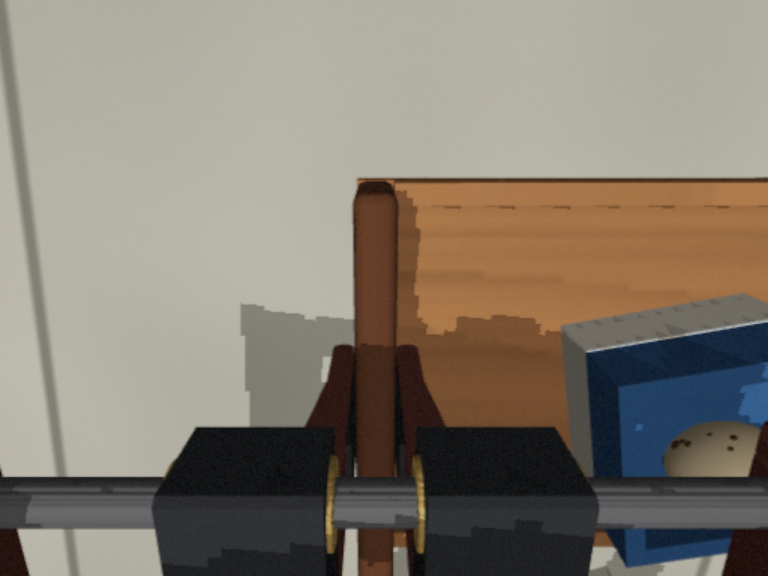

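View pics/s12.png

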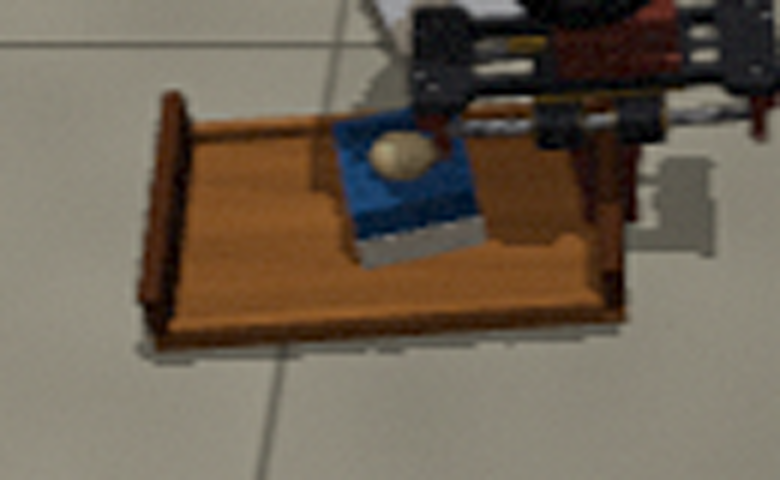

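```bash
cat > tilt.py <<'E'
from h import *
import sys
def overlay(fn,crop,S=6,pitch=(0,),cams=("scene",),shadow=False,zoff=.1923):
    for n in cams:
        p,c,st=snap(n)
        R=np.array(st["orientation"]);x=R[:,0];z=R[:,2];t=np.array(st["position"])
        im=np.ascontiguousarray(p["image"][:,:,::-1]);big=cv2.resize(im,None,fx=S,fy=S,interpolation=cv2.INTER_CUBIC)
        for pt,col in zip(pitch,[(0,255,0),(0,0,255),(255,0,255)]):
            a=np.radians(pt); xd=x*np.cos(a)-np.array([0,0,1])*np.sin(a); up=np.cross(z,xd); up=up*np.sign(up[2])
            g=t-np.array([0,0,zoff])
            for (x0,x1,z0,z1) in [(-.006,.234,0,.018),(-.006,.006,.0,.045),(.222,.234,.0,.045)]:
                B=np.array([g+xd*X+z*W+up*Z for Z in(z0,z1) for X,W in((x0,-.07),(x1,-.07),(x1,.07),(x0,.07))])
                q=((proj(B,c)+.5)*S).astype(int)
                for k in(0,4): cv2.polylines(big,[q[k:k+4]],True,col,1)
        u,v,w,h=crop; cv2.imwrite(f"pics/{fn}.png",big[v*S:(v+h)*S,u*S:(u+w)*S])
E
python3 - <<'E'
from tilt import *
overlay("s13",(145,135,100,75),S=8,pitch=(0,3))
E
```

```text
(no output)
```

View pics/s13.png

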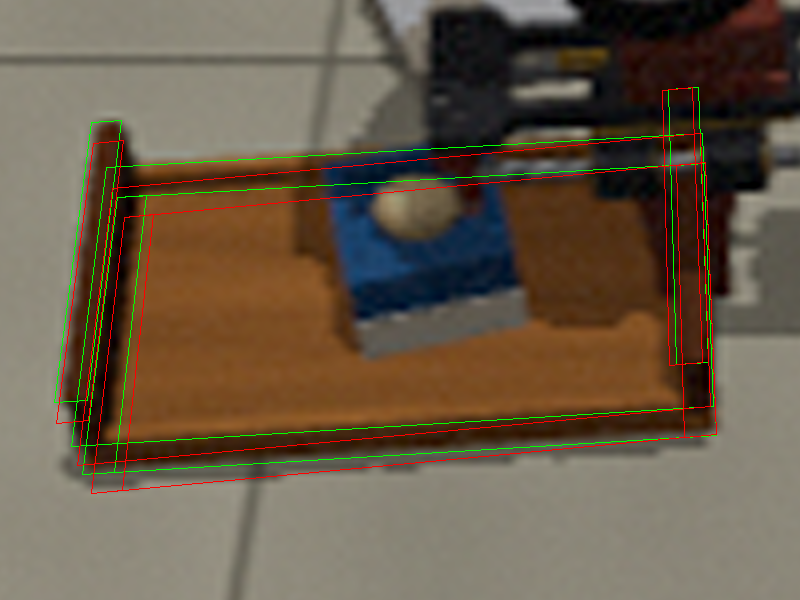

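Emit:
{"fn": "play_rows", "kwargs": {
  "deltas": [
    [[0,-1,0],[0,0,0],0],
    [[0,-3,0],[0,0,0],0],
    [[0,-5,0],[0,0,0],0],
    [[0,-7,0],[0,0,0],0],
    [[0,-9,0],[0,0,0],0],
    [[0,-11,0],[0,0,0],0],
    [[0,-11,0],[0,0,0],0],
    [[0,-11,0],[0,0,0],0],
    [[0,-11,0],[0,0,0],0],
    [[0,-11,0],[0,0,0],0],
    [[0,-9,0],[0,0,0],0],
    [[0,-7,0],[0,0,0],0]
  ]
}}

```text
time_s: 27.75
position: [0.4638, -0.096, 0.304]
orientation: [[0.08, 0.0, 0.997], [-0.997, -0.0, 0.08], [0.0, -1.0, 0.0]]
ft_force: [-0.3, -0.4, -4.3]
finger_gap: 0.0121
```

Emit:
{"fn": "play_rows", "kwargs": {
  "deltas": [
    [[0,-5,0],[0,0,0],0],
    [[0,-3,0],[0,0,0],0],
    [[0,-1,0],[0,0,0],0],
    [[0,0,0],[0,0,0],0]
  ]
}}

```text
time_s: 28.25
position: [0.4637, -0.096, 0.3121]
orientation: [[0.08, -0.0, 0.997], [-0.997, 0.0, 0.08], [-0.0, -1.0, -0.0]]
ft_force: [-0.1, -0.0, -4.4]
finger_gap: 0.0116
```

```bash
python3 look.py w14; python3 - <<'E'
from tilt import *
overlay("s14",(135,145,110,80),S=7,pitch=(0,))
E
```

```text
t 28.25 pos [463.7 -96.  312.1] ang -85.39 ydown [-4.e-04  1.e-04 -1.e+00] j [-15.8 -14.5  98.5  -0.   96.   69.6] gap 0.0116 F [-0.1 -0.  -4.4]
```

View pics/s14.png

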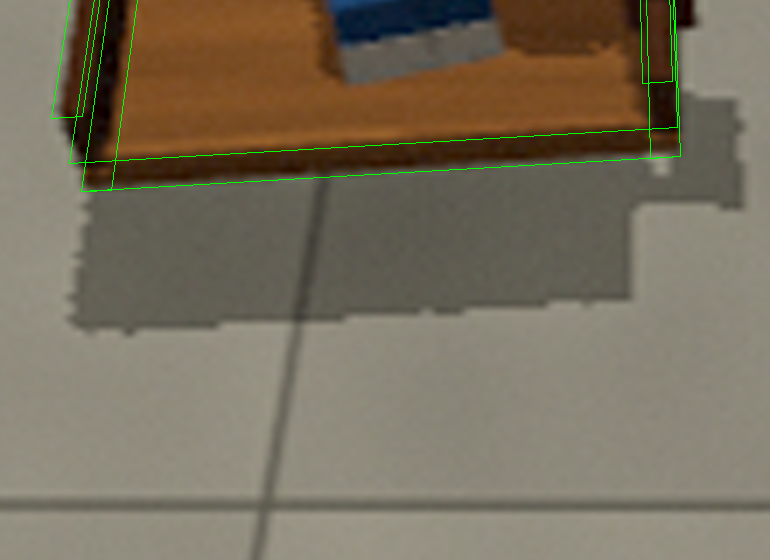

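Emit:
{"fn": "play_rows", "kwargs": {
  "deltas": [
    [[0,0,0],[0,-0.3,0],0],
    [[0,0,0],[0,-0.8,0],0],
    [[0,0,0],[0,-1.4,0],0],
    [[0,0,0],[0,-2,0],0],
    [[0,0,0],[0,-2.6,0],0],
    [[0,0,0],[0,-3.2,0],0],
    [[0,0,0],[0,-3.6,0],0],
    [[0,0,0],[0,-4,0],0],
    [[0,0,0],[0,-4,0],0],
    [[0,0,0],[0,-4,0],0],
    [[0,0,0],[0,-4,0],0],
    [[0,0,0],[0,-4,0],0]
  ]
}}

```text
time_s: 29.85
position: [0.4637, -0.096, 0.3122]
orientation: [[0.626, -0.001, 0.78], [-0.78, -0.0, 0.626], [-0.0, -1.0, -0.0]]
ft_force: [-0.2, 0.2, -4.5]
finger_gap: 0.0118
```

Emit:
{"fn": "play_rows", "kwargs": {
  "deltas": [
    [[0,0,0],[0,-4,0],0],
    [[0,0,0],[0,-4,0],0],
    [[0,0,0],[0,-4,0],0],
    [[0,0,0],[0,-4,0],0],
    [[0,0,0],[0,-4,0],0],
    [[0,0,0],[0,-4,0],0],
    [[0,0,0],[0,-4,0],0],
    [[0,0,0],[0,-4,0],0],
    [[0,0,0],[0,-4,0],0],
    [[0,0,0],[0,-3.6,0],0],
    [[0,0,0],[0,-3.2,0],0],
    [[0,0,0],[0,-2.6,0],0]
  ]
}}

```text
time_s: 31.35
position: [0.4636, -0.0961, 0.3122]
orientation: [[0.995, -0.001, 0.103], [-0.103, -0.001, 0.995], [-0.001, -1.0, -0.001]]
ft_force: [-0.7, -0.8, -5.1]
finger_gap: 0.0119
```

Emit:
{"fn": "play_rows", "kwargs": {
  "deltas": [
    [[0,0,0],[0,-2.2,0],0],
    [[0,0,0],[0,-1.7,0],0],
    [[0,0,0],[0,-1.2,0],0],
    [[0,0,0],[0,-0.7,0],0],
    [[0,0,0],[0,-0.3,0],0],
    [[0,0,0],[0,0,0],0]
  ]
}}

```text
time_s: 32.1
position: [0.4638, -0.096, 0.3123]
orientation: [[1.0, -0.0, -0.0], [0.0, -0.0, 1.0], [-0.0, -1.0, -0.0]]
ft_force: [-0.4, 0.5, -5.3]
finger_gap: 0.0117
```

```bash
python3 look.py w15
```

```text
t 32.1 pos [463.8 -96.  312.3] ang 0.01 ydown [-0. -0. -1.] j [-15.8 -14.5  98.5  -0.   96.  -15.8] gap 0.0117 F [-0.4  0.5 -5.3]
```

View pics/w15.png

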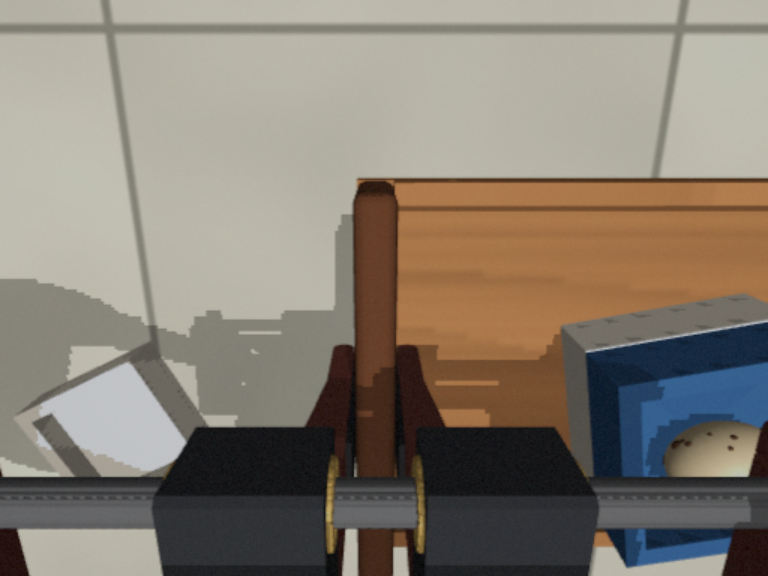

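Emit:
{"fn": "play_rows", "kwargs": {
  "deltas": [
    [[0.2,0,1],[0,0,0],0],
    [[0.5,0,2.5],[0,0,0],0],
    [[0.8,0,4],[0,0,0],0],
    [[1,0,5],[0,0,0],0],
    [[1.2,0,6],[0,0,0],0],
    [[1.2,0,6],[0,0,0],0],
    [[1,0,5.5],[0,0,0],0],
    [[0.9,0,4.5],[0,0,0],0],
    [[0.7,0,3.5],[0,0,0],0],
    [[0.4,0,2.5],[0,0,0],0],
    [[0.1,0,1],[0,0,0],0],
    [[0,0,0.5],[0,0,0],0]
  ]
}}

```text
time_s: 33.65
position: [0.4718, -0.054, 0.3123]
orientation: [[1.0, -0.0, -0.0], [0.0, -0.0, 1.0], [-0.0, -1.0, -0.0]]
ft_force: [0.5, 0.3, -4.5]
finger_gap: 0.0121
```

```bash
python3 look.py w16; python3 - <<'E'
from tilt import *
overlay("s16",(190,130,130,160),S=4,pitch=(0,))
overlay("t16",(200,60,150,180),S=4,pitch=(0,),cams=("top",))
a=cv2.imread("pics/s16.png");b=cv2.imread("pics/t16.png");h=min(a.shape[0],b.shape[0],600)
x=np.hstack([cv2.resize(a,(390,480)),cv2.resize(b,(400,480))]);cv2.imwrite("pics/st16.png",x)
E
```

```text
t 33.65 pos [471.8 -54.  312.3] ang 0.01 ydown [-0. -0. -1.] j [-10.6 -14.3  98.3  -0.   95.9 -10.6] gap 0.0121 F [ 0.5  0.3 -4.5]
```

View pics/st16.png

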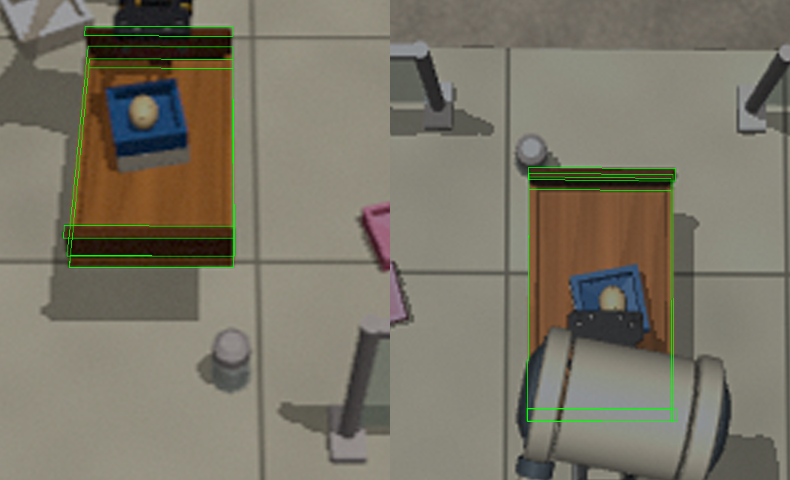

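Emit:
{"fn": "play_rows", "kwargs": {
  "deltas": [
    [[0,0,0],[0,0,0],0],
    [[0,0,0],[0,0,0],0],
    [[0,0,0],[0,0,0],0],
    [[0,0,0],[0,0,0],0]
  ]
}}

```text
time_s: 34.3
position: [0.4718, -0.054, 0.3123]
orientation: [[1.0, -0.0, -0.0], [0.0, 0.0, 1.0], [-0.0, -1.0, 0.0]]
ft_force: [0.6, -0.3, -3.9]
finger_gap: 0.0117
```

```bash
python3 - <<'E'
from tilt import *
overlay("s17",(205,135,70,55),S=10,pitch=(0,))
st=manip.get_state();print(np.round(st["position"],4),np.round(st["ft_force"],1),np.round(st["moment"],2))
p,c,_=snap("scene")
for t,z in [("egg_dish",None)]:
    for r in manip.trace(t,p)[:2]: print(r["bbox"],np.round(fit_sil(r["region"],c,.064,.064,.150,.172,.57,-.06,0)[0],2))
for t,z in(("salt",0),("flask",0),("jar",0),("egg",.169)): print(t,[np.round(back(r["pixel"][::-1],z,c)[0]*1e3).tolist() for r in manip.place_of(t,p)[:2]])
E
```

```text
[ 0.4718 -0.054   0.3123] [-0.8  0.4 -4.5] [-0.05  0.44  0.03]
[359.1, 163.9, 32.5, 30.6] [570. -60. -40.]
[239.0, 179.8, 58.3, 77.5] [682.13 -74.47  57.6 ]
salt [[747.0, 13.0, 0.0]]
flask [[526.0, 477.0, 0.0]]
jar [[609.0, -495.0, 0.0]]
egg [[574.0, -67.0, 169.0], [605.0, -66.0, 169.0]]
```

View pics/s17.png

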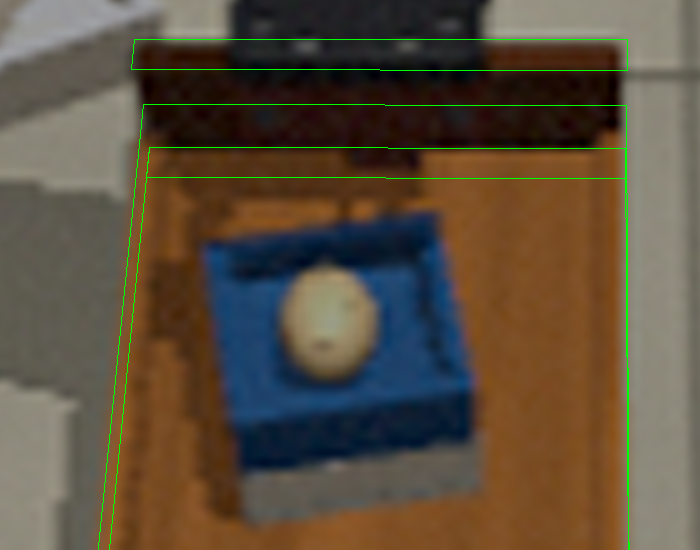

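```bash
python3 -c "
from station import manip
print(manip.job_done())"
```

```text
the job is handed in; nothing more can be done
None
```

The job is handed in: the blue dish with the egg is stacked on the cream dish. The arm is still holding the tray by its nearer end, level, in front of the middle of the gap. It took about 34 s of the 72 s allowed.

I lifted the small blue dish, set it on the cream dish and let go. I then took the tray by the middle of the end board nearest the robot's midline and raised it about 12 cm. Only then did I turn it through 85°, which points it straight at the gap, and shift it into place.

**Last checks:**
- **Stack:** after release, the two dishes lined up to within about 0.7 mm and 0.1°.
- **Tray:** its underside is about 12 cm up. The free end is at x ≈ 0.706 m, about 10 cm short of the glass line at ≈ 0.806 m. It is at y ≈ -0.054 m, against a gap middle of about -0.055 m.
- **Level and grip:** the outline of a level tray matched the overhead and scene pictures, and the tray did not slip in the grip.
- **Salt shaker, flask and jar:** they read within about 1 cm of where they started, which is the spread of the readings, and nothing I moved came near them.

**Disagreements:**
- **Egg:** the network put it about 5 mm to one side of the dish middle, while the close crop shows it within about 1–2 mm. I trusted the crop.
- **End board:** the network's point for its middle was about 4 mm from my measurement off the board's edges. I used the edges.
- **Stack at the end:** fitting the blue dish's outline in the final scene picture failed. I judged the stack by eye there, and it looked square.

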